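# Tighten the T-handle screw clamp on the thick gauge block

### The job

Two small screw clamps stand on the bench, each with a steel gauge block lying under its foot. Take hold of the T-handle of the clamp with the thicker block by the middle of its cross-bar and turn it clockwise until you feel the foot bite on the block, then about 20 degrees more, so that the block is held firmly but not crushed; then let go. Leave the other clamp and its thin block as they are.

Things in the scene. Friction and masses are not known exactly. Their poses are not given: they have to be found in the camera images.
- tee_a (a joint): Turn of the T-handle of the clamp with the THICK block, rad; grows clockwise seen from above (tightening). Starts at 0 to 0.3, end stops -0.4 and 2.6. Friction of 0.15 N m opposes whichever way it last moved; it stays where left. The foot touches 0.25 to 1.05 rad after the start, unforeseeably; from there resistance grows by 0.22 N m and clamping force by 55 N per rad. Right: about 20 N (7 to 36).
- tee_a_mid (a point): Middle of that T-handle's cross-bar, on the vertical screw axis, 108 mm above the worktop: grip here, firmly (40 N or more), from above. Steel bar along this point's x, 76 mm long, 10 mm wide (y), 12 mm tall (z up), ball ends 15 mm. Below it only a 9 mm shaft, down to a collar 36 mm under the bar's middle. The handle does not rise or sink as it turns.
- foot_a: Pressing foot of that clamp: dark steel disc 17 mm across, 5 mm thick, under the screw; only moves up and down, 4 mm down per rad of the handle. Origin at the centre of its underside, 1 to 4.2 mm above the block at the start.
- block_a: The THICK steel gauge block, 30 mm long (x), 20 mm wide (y), 18 mm tall, lying loose on the base plate under the foot; origin at the centre of its underside. To be clamped where it lies, not handled.
- tee_b_end (a point): One end of the cross-bar of the other, identical clamp (with the THIN block), 108 mm above the worktop, 38 mm from its screw axis. Leave that handle as it is. Each clamp: base plate 104 x 70 x 10 mm, grey column at the back, arm 24 mm wide reaching forward over the block, arm top 66 mm above the worktop.
- block_b: The THIN steel gauge block, 30 mm long (x), 9 mm wide (y), 18 mm tall, loose under the foot of the other clamp; origin at the centre of its underside. Leave it. The clamps stand side by side, either one on the left.
Not all that is in view belongs to the job. What is shaped like the block_a but orange is not meant.

How it is judged:
By the outcome, as a careful person would: the job done as asked, in the order asked, and still so for the second after the job is handed in, with the robot touching nothing.
It also fails if it takes over 51 s, if anything falls off the work surface, if the arm or the gripper's body presses on something with over 40 N, if the wrist force passes 120 N, or if a joint passes its speed limit or range.

### The arm

A 6-joint arm with a two-finger parallel gripper is mounted at the origin on a cart in front of the work surface, level with it; the furniture and walls round the work are solid. World frame = base frame: x ahead of the robot, y to its left, z up, the work surface at z = 0. Lengths are in mm, angles in degrees, forces in N, time in s.
With the tool pointing down it reaches from about 300 to 850 mm from the base axis. Payload 4.2 kg.
Tool frame: the origin (TCP) lies at the very end of the fingers, on their centre line; the grasp point (between the pads) lies 19 mm behind it; z points along the fingers, y is the line along which they close (so a half turn about z gives the same grasp; the last joint's range is limited). The gripper opens to 91 mm and grips with 3 to 60 N. Pads are 32 mm wide; open, the fingers measure 118 mm over their backs; the gripper's body (76 mm by 178 mm) begins 60 mm behind the grasp point.
Start: joints at [69.786, 18.312, 89.639, -0, 72.044, -1.146], TCP at [187.85, 543.466, 213.976] pointing down, gripper open.
Joint ranges: [-177.97, 177.97], [-48.28, 115.42], [12.27, 149.76], [-77.06, 257.06], [2.81, 150.46], [-146.56, 146.56]. Speed limits (degrees/s): [147.25, 147.25, 180, 180, 180, 180].

### API

Orientations are given as [roll, pitch, yaw] about the fixed x, y, z axes, in that order (R = Rz(yaw) Ry(pitch) Rx(roll)).
In Python, from workcell import env gives the robot as it stands.
- The arm moves only by the shell command python3 -m pendant 'ROWS' [FORCE]. ROWS is a JSON object of lists of equal length, an entry for each row: "translation": the shift along the tool's x, y, z in mm, a list of three; "roll": the turn about the tool's z in rad; "hand": the closure in counts, from 0 (fully open) to 255 (shut). In form: {"translation": [[dx, dy, dz], ...], "roll": [roll, ...], "hand": [hand, ...]}. A call has exactly 8 rows; each row shifts and turns the commanded pose from where the row before left it, along the tool's axes as they then stand; what a row does not reach is not made up. A row lasts 1/12 s, in which the tool goes at most 41.7 mm and 7.16 degrees, less where a joint would pass 70% of its speed; a pose out of reach is approached as far as the arm can. A call with a gripper value outside its range is refused whole. The fingers move at their own pace and stop on an object; FORCE is the grip in N (left out, the last holds). Time passes only in rows, so rows that do not move let the fingers close, or fill a call up. It gives the time, the measured TCP pose, the force, the opening and the grip force at its end, in the units of the state.
- env.state(): the state, without advancing time (a new reading comes with each control period).
- env.grab_frame(name): name is "scene" or "side" or "wrist"; returns a dict with "frame" (400x640x3 uint8, red, green, blue), "z_map" (400x640 float32, mm along the optical axis (not along the pixel's ray), 0 where there is no reading), "fx", "fy", "cx", "cy" (pixels), "pose" (4x4, takes a point from camera to world coordinates). Camera axes: x right, y down, z forward; pixel columns grow to the right and rows downward; lengths in mm; the calibration is good to about 2 mm. A picture is of the moment at which its call begins.
- env.job_done(): hands the job in; it is judged then, once.
Trained networks look in a picture, given as the dict that the camera call returned (one of the last four; its "shot" number tells which), for a name from the list of things; names that differ only in an ending like _2 or _b are one class to them, and where a whole thing is asked for, a point or a joint stands for the part that bears it (a point fixed in the world has none). Each returns a list of dicts, best first, with "score" (0 to 1); they miss things now and then, are a little off and sometimes report something else, mostly with a low value. They report only what shows in the picture. A call takes as long as a camera call. They do not tell look-alikes from the thing itself.
- env.recognise(picture, label): "rect" ([centre column, centre row, width, height] in pixels, round what is visible of it).
- env.regions_of(picture, label): "pixels" (400x640 bool, what is visible of it) and "rect" ([centre column, centre row, width, height] in pixels, round what is visible of it).
The state is a dict: "time_s": time; "qpos": joint angles; "qvel": joint speeds; "effort": joint torques, N m; "ee_pos": TCP position; "ee_rot": TCP orientation; "force": force on the tool from outside, world axes, zero at the start; "torque": the same for the moment, N m; "gripper_width": finger opening in mm; "gripper_force": force on a finger pad.
Only numpy, scipy, OpenCV 4.12 (cv2) and the standard library are available. Lean on these libraries where they do the work, as an engineer would, in place of code of your own. Each camera call takes 0.05 s, during which the arm holds its last target. There are 200 camera calls.

## Working session

There is one attempt and no reset: what is moved stays moved. The work goes in short steps, Python scripts to look and compute and a shell command to move; the robot and the scene stay as the last step left them, time stands still between calls to the robot, and variables do not carry over. Pictures are saved under pics/ and viewed, at most 10 in all, crops included, and the job is handed in when it is done.

```bash
mkdir -p pics; cat > h.py <<'E'
import numpy as np, cv2
from workcell import env
def pts(p,mask):
    v,u=np.nonzero(mask&(p["z_map"]>0)); z=p["z_map"][v,u]
    c=np.stack([(u-p["cx"])/p["fx"]*z,(v-p["cy"])/p["fy"]*z,z,np.ones_like(z)])
    return (np.array(p["pose"])@c)[:3].T
def save(p,n): cv2.imwrite(f"pics/{n}.png",cv2.cvtColor(p["frame"],cv2.COLOR_RGB2BGR))
E
python3 - <<'E'
from h import *
s=env.state(); print({k:np.round(v,2) for k,v in s.items()})
for n in ["scene","side"]:
    p=env.grab_frame(n); save(p,n)
    for l in ["tee_a_mid","block_a","block_b","foot_a"]:
        for r in env.regions_of(p,l):
            q=pts(p,r["pixels"])
            print(n,l,round(r["score"],2),np.round(r["rect"]),len(q),np.round(np.median(q,0)) if len(q) else "", np.round(np.percentile(q,[2,98],axis=0)).tolist() if len(q) else "")
E
```

```text
{'time_s': np.float64(0.0), 'qpos': array([69.79, 18.35, 89.71, -0.  , 72.04, -1.15]), 'qvel': array([ 0.18, -0.02,  0.05, -0.16, -0.01, -0.03]), 'effort': array([  0.  , -41.25, -23.2 ,   0.07,   0.05,  -0.  ]), 'ee_pos': array([187.68, 542.96, 213.12]), 'ee_rot': array([-179.9 ,    0.  ,  160.93]), 'force': array([-0.19,  0.31,  0.37]), 'torque': array([-0.02,  0.03,  0.01]), 'gripper_force': np.float64(0.0), 'gripper_width': np.float64(91.35)}
scene tee_a_mid 0.66 [415. 254.  51.  21.] 369 [ 468. -238.  111.] [[455.0, -278.0, 79.0], [481.0, -199.0, 115.0]]
scene block_a 0.59 [411. 284.  11.  10.] 135 [ 454. -239.   26.] [[448.0, -249.0, 11.0], [468.0, -228.0, 30.0]]
scene block_a 0.46 [371. 239.  14.  18.] 173 [ 523. -128.   17.] [[511.0, -143.0, 1.0], [544.0, -109.0, 20.0]]
scene block_a 0.41 [268. 225.   9.  11.] 82 [426.  88.  23.] [[416.0, 83.0, 10.0], [444.0, 100.0, 30.0]]
scene block_b 0.59 [411. 284.  11.  10.] 135 [ 454. -239.   26.] [[448.0, -249.0, 11.0], [468.0, -228.0, 30.0]]
scene block_b 0.46 [371. 239.  14.  18.] 173 [ 523. -128.   17.] [[511.0, -143.0, 1.0], [544.0
[... 198 characters left out ...]
79.0, -0.0], [498.0, -165.0, 115.0]]
side block_a 0.75 [346. 309.  17.  14.] 155 [ 460. -244.   25.] [[450.0, -250.0, 13.0], [480.0, -230.0, 29.0]]
side block_a 0.74 [326. 270.  16.  20.] 200 [ 460. -140.   16.] [[445.0, -147.0, -0.0], [477.0, -123.0, 19.0]]
side block_a 0.44 [352. 256.  14.  19.] 159 [ 525. -133.   16.] [[512.0, -144.0, 2.0], [541.0, -112.0, 19.0]]
side block_b 0.75 [346. 309.  17.  14.] 155 [ 460. -244.   25.] [[450.0, -250.0, 13.0], [480.0, -230.0, 29.0]]
side block_b 0.74 [326. 270.  16.  20.] 200 [ 460. -140.   16.] [[445.0, -147.0, -0.0], [477.0, -123.0, 19.0]]
side block_b 0.44 [352. 256.  14.  19.] 159 [ 525. -133.   16.] [[512.0, -144.0, 2.0], [541.0, -112.0, 19.0]]
```

```bash
python3 - <<'E'
import cv2
a=cv2.imread("pics/scene.png")[180:340,220:480]; cv2.imwrite("pics/c1.png",cv2.resize(a,None,fx=3,fy=3,interpolation=2))
a=cv2.imread("pics/side.png"); cv2.imwrite("pics/c2.png",a)
E
```

```text
(no output)
```

View pics/c1.png

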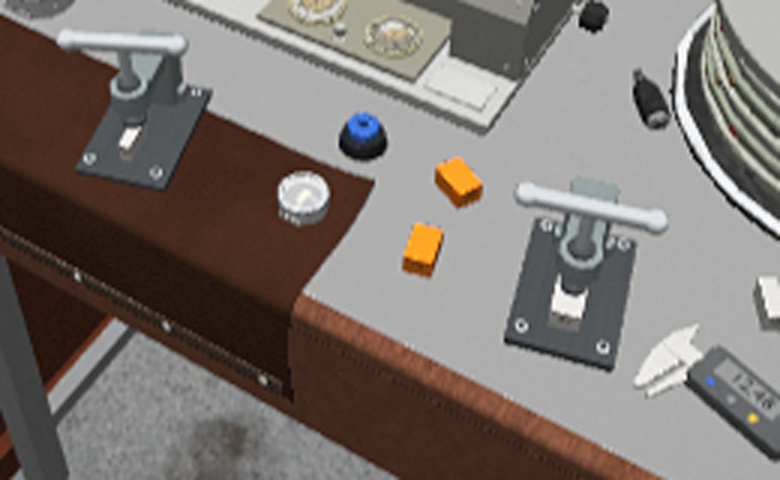

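View pics/c2.png

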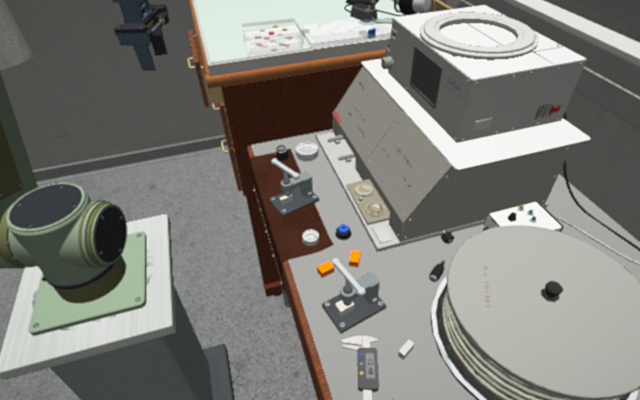

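The side view shows two clamps. The right one, at side px (347,279) with y≈-239, has the wide block. The left one, at scene px (268,225) with y≈+90, has the narrow block. The target is therefore the right clamp. Next I'll fit its bar and head over.

```bash
cat >> h.py <<'E'
def bar(p,c=(468,-238)):
    q=pts(p,np.ones((400,640),bool)); q=q[(np.hypot(q[:,0]-c[0],q[:,1]-c[1])<55)&(q[:,2]>101)&(q[:,2]<122)]
    r=cv2.minAreaRect(q[:,:2].astype(np.float32)); vx,vy,x0,y0=cv2.fitLine(q[:,:2].astype(np.float32),cv2.DIST_HUBER,0,.01,.01).ravel()
    d=np.array([vx,vy]); t=(q[:,:2]-[x0,y0])@d; mid=np.array([x0,y0])+d*(t.min()+t.max())/2
    print("bar",len(q),"rect",np.round(r[0],1),np.round(r[1],1),"mid",mid.round(1),"len",round(np.ptp(t)),"ang",round(np.degrees(np.arctan2(vy,vx)),1),"ztop",np.percentile(q[:,2],[50,98]).round(1))
E
python3 - <<'E'
from h import *
for n in ["scene","side"]: bar(env.grab_frame(n))
print(env.state()["time_s"])
R=cv2.Rodrigues; from scipy.spatial.transform import Rotation as Ro
s=env.state(); M=Ro.from_euler("xyz",s["ee_rot"],degrees=True); print(M.as_matrix().round(2)); print(M.inv().apply([462-s["ee_pos"][0],-238-s["ee_pos"][1],0]).round(1))
E
```

```text
bar 356 rect [ 470.1 -236.7] [14.5 89.4] mid [ 467.2 -237.5] len 89 ang -74.8 ztop [111.8 115.3]
bar 315 rect [ 470.7 -237.1] [13.8 89.2] mid [ 469.1 -237.6] len 89 ang -74.4 ztop [111.6 114.9]
0.6
[[-0.95  0.33  0.  ]
 [ 0.33  0.95  0.  ]
 [-0.    0.   -1.  ]]
[-514.4 -649.    -0. ]
```

```bash
A='{"a":1}'; python3 -m pendant '{"translation":[[-10,-13,0],[-22,-27,0],[-22,-27,0],[-22,-27,0],[-22,-27,0],[-22,-27,0],[-22,-27,0],[-22,-27,0]],"roll":[0,0,0,0,0,0,0,0],"hand":[0,0,0,0,0,0,0,0]}' 60; python3 -m pendant '{"translation":[[-22,-27,0],[-22,-27,0],[-22,-27,0],[-22,-27,0],[-22,-27,0],[-22,-27,0],[-22,-27,0],[-22,-27,0]],"roll":[0,0,0,0,0,0,0,0],"hand":[0,0,0,0,0,0,0,0]}'; python3 -m pendant '{"translation":[[-22,-27,0],[-22,-27,0],[-22,-27,0],[-22,-27,0],[-22,-27,0],[-22,-27,0],[-22,-27,0],[-11,-14,0]],"roll":[0,0,0,0,0,0,0,0],"hand":[0,0,0,0,0,0,0,0]}'; python3 -m pendant '{"translation":[[0,0,0],[0,0,0],[0,0,0],[0,0,0],[0,0,0],[0,0,0],[0,0,0],[0,0,0]],"roll":[0.12,0.12,0.12,0.12,0.12,0.12,0.12,0.12],"hand":[0,0,0,0,0,0,0,0]}'
cat >> h.py <<'E'
def look(n,cam="wrist"):
    p=env.grab_frame(cam); save(p,n); bar(p,(470,-237)); st()
def goto(x,y,z,ybar):
    "tool-frame shift and roll to reach TCP x,y,z with tool y at ybar deg"
    from scipy.spatial.transform import Rotation as Ro
    s=env.state(); M=Ro.from_euler("xyz",s["ee_rot"],degrees=True)
    ty=M.as_matrix()[:,1]; a=np.degrees(np.arctan2(ty[1],ty[0]))
    print("shift",M.inv().apply(np.array([x,y,z])-s["ee_pos"]).round(1),"roll",round(np.radians(a-ybar),3))
def st():
    s=env.state(); print({k:np.round(v,3).tolist() for k,v in s.items() if k not in("qvel","effort")})
E
python3 - <<'E'
from h import *
look("w1"); goto(470,-237,89,15)
E
```

```text
time_s: 1.27
ee_pos: [277.1, 297.4, 214.1]
ee_rot: [180.0, 0.0, 161.0]
force: [0.6, -0.7, 0.3]
gripper_width: 91.0
gripper_force: 0.0
time_s: 1.93
ee_pos: [372.9, 35.6, 214.3]
ee_rot: [180.0, 0.1, 160.9]
force: [0.8, 1.0, 0.3]
gripper_width: 91.2
gripper_force: 0.0
time_s: 2.6
ee_pos: [463.5, -212.1, 213.9]
ee_rot: [-179.9, 0.1, 160.8]
force: [0.5, 0.1, 0.1]
gripper_width: 91.5
gripper_force: 0.0
time_s: 3.27
ee_pos: [462.3, -208.5, 214.0]
ee_rot: [180.0, -0.0, 105.6]
force: [0.9, -0.3, -0.1]
gripper_width: 91.2
gripper_force: 0.0
bar 892 rect [ 470.6 -233.2] [13.8 88.8] mid [ 470.9 -233.2] len 89 ang -74.4 ztop [112.8 115.2]
{'time_s': 3.317, 'qpos': [-25.573, 12.184, 98.235, 0.015, 69.568, -40.954], 'ee_pos': [462.311, -208.396, 214.003], 'ee_rot': [179.982, -0.003, 105.376], 'force': [0.514, -0.317, 0.176], 'torque': [-0.138, 0.033, 0.004], 'gripper_force': 0.0, 'gripper_width': 91.207}
shift [-29.6  -0.2 125. ] roll 0.007
```

View pics/w1.png

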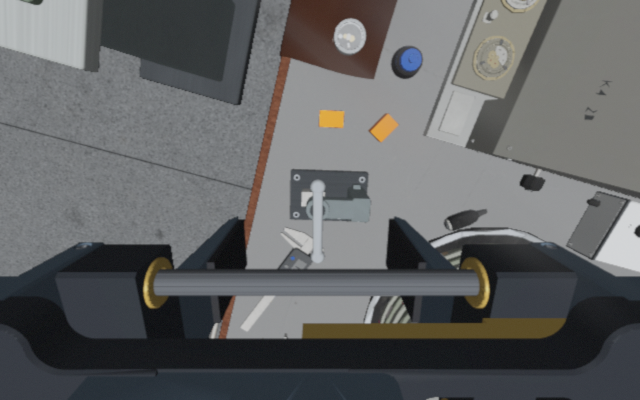

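The wrist view shows the bar upright at px (318,187–258), parallel to the tool x axis, with the fingers straddling it sideways. I'll move over it at mid height and look again.

```bash
python3 -m pendant '{"translation":[[-5,0,3],[-6,0,10],[-6,0,10],[-6,0,10],[-5,0,10],[0,0,7],[0,0,0],[0,0,0]],"roll":[0,0,0,0,0,0,0,0],"hand":[0,0,0,0,0,0,0,0]}'
python3 - <<'E'
from h import *
look("w2"); 
for n in ("scene","side"): bar(env.grab_frame(n),(470,-237))
goto(470.5,-235.5,89,15.3)
E
```

```text
time_s: 3.98
ee_pos: [469.6, -235.2, 163.2]
ee_rot: [-179.9, -0.1, 105.9]
force: [0.4, 0.3, 0.7]
gripper_width: 91.5
gripper_force: 0.0
bar 1341 rect [ 471.1 -233.5] [14.4 89.4] mid [ 470.9 -233.5] len 89 ang -74.7 ztop [113.  115.2]
{'time_s': 4.033, 'qpos': [-27.856, 16.095, 100.532, 0.012, 63.39, -43.8], 'ee_pos': [469.964, -235.296, 163.829], 'ee_rot': [-179.996, -0.019, 105.938], 'force': [0.223, 0.361, -0.404], 'torque': [-0.052, 0.008, -0.039], 'gripper_force': 0.0, 'gripper_width': 91.031}
bar 242 rect [ 467.9 -237.2] [14.8 89.3] mid [ 467.  -237.5] len 89 ang -74.8 ztop [111.  115.9]
bar 314 rect [ 470.9 -237. ] [14.1 90.2] mid [ 469.1 -237.5] len 90 ang -74.2 ztop [111.7 114.7]
shift [-0.2  0.1 75.5] roll 0.011
```

View pics/w2.png

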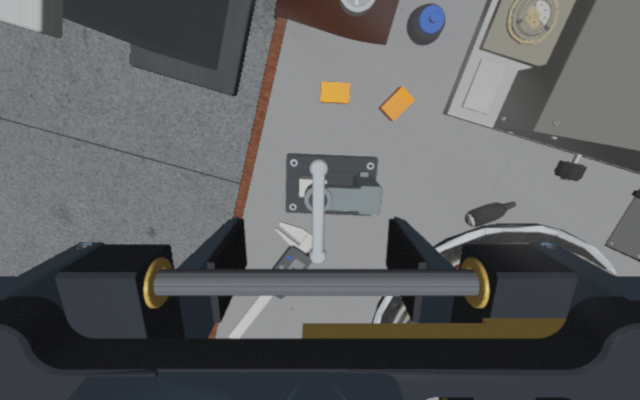

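The bar is at px (318,168–258), centred between the fingers. I'll descend and grip.

```bash
python3 -m pendant '{"translation":[[0,0,5],[0,0,12],[0,0,15],[0,0,15],[0,0,14],[0,0,10],[0,0,4],[0,0,0]],"roll":[0.01,0,0,0,0,0,0,0],"hand":[0,0,0,0,0,0,0,0]}'; python3 -c "
from h import *
st()"; python3 -m pendant '{"translation":[[0,0,0],[0,0,0],[0,0,0],[0,0,0],[0,0,0],[0,0,0],[0,0,0],[0,0,0]],"roll":[0,0,0,0,0,0,0,0],"hand":[100,180,220,255,255,255,255,255]}' 60; python3 -c "
from h import *
st()"
```

```text
time_s: 4.8
ee_pos: [469.5, -235.1, 88.2]
ee_rot: [-179.9, -0.1, 105.4]
force: [0.1, 1.0, 0.4]
gripper_width: 91.3
gripper_force: 0.0
{'time_s': 4.8, 'qpos': [-27.853, 20.512, 106.429, 0.007, 53.151, -43.21], 'ee_pos': [469.549, -235.072, 88.168], 'ee_rot': [-179.937, -0.066, 105.353], 'force': [0.054, 0.955, 0.397], 'torque': [-0.056, 0.01, -0.012], 'gripper_force': 0.0, 'gripper_width': 91.297}
time_s: 5.47
ee_pos: [469.9, -235.4, 89.0]
ee_rot: [180.0, -0.0, 105.4]
force: [0.7, -0.5, -0.1]
gripper_width: 40.7
gripper_force: 0.0
{'time_s': 5.467, 'qpos': [-27.86, 20.452, 106.382, 0.005, 53.164, -43.22], 'ee_pos': [469.934, -235.365, 88.973], 'ee_rot': [179.996, -0.001, 105.357], 'force': [0.688, -0.538, -0.114], 'torque': [-0.072, 0.025, 0.006], 'gripper_force': 0.0, 'gripper_width': 40.672}
```

```bash
python3 -m pendant '{"translation":[[0,0,0],[0,0,0],[0,0,0],[0,0,0],[0,0,0],[0,0,0],[0,0,0],[0,0,0]],"roll":[0,0,0,0,0,0,0,0],"hand":[255,255,255,255,255,255,255,255]}' 60;  python3 -c "
from h import *
st()"
```

```text
time_s: 6.13
ee_pos: [471.1, -235.1, 88.9]
ee_rot: [179.9, 0.0, 105.3]
force: [4.8, 2.2, -2.7]
gripper_width: 9.6
gripper_force: 60.0
{'time_s': 6.133, 'qpos': [-27.822, 20.481, 106.342, 0.104, 53.076, -43.22], 'ee_pos': [471.112, -235.066, 88.934], 'ee_rot': [179.869, 0.009, 105.335], 'force': [4.846, 2.161, -2.694], 'torque': [0.282, -0.7, 0.042], 'gripper_force': 59.999, 'gripper_width': 9.561}
```

```bash
cat >> h.py <<'E'
def tq(n=6):
    T=[env.state()]
    for _ in range(n): env.grab_frame("wrist"); T.append(env.state())
    t=np.array([s["torque"] for s in T]); f=np.array([s["force"] for s in T])
    print("t",round(T[-1]["time_s"],2),"yaw",round(np.mean([s["ee_rot"][2] for s in T]),2),"Tz",t[:,2].mean().round(3),"sd",t[:,2].std().round(3),"first",t[0,2].round(3),"F",f.mean(0).round(1),"w",round(T[-1]["gripper_width"],1),"pos",np.round(T[-1]["ee_pos"],1))
E
python3 -c "
from h import *
tq()"
for i in 1; do python3 -m pendant '{"translation":[[0,0,0],[0,0,0],[0,0,0],[0,0,0],[0,0,0],[0,0,0],[0,0,0],[0,0,0]],"roll":[0.015,0.015,0.015,0.015,0.015,0.015,0.015,0.015],"hand":[255,255,255,255,255,255,255,255]}' >/dev/null; done
python3 -c "
from h import *
tq()"
python3 -m pendant '{"translation":[[0,0,0],[0,0,0],[0,0,0],[0,0,0],[0,0,0],[0,0,0],[0,0,0],[0,0,0]],"roll":[0.015,0.015,0.015,0.015,0.015,0.015,0.015,0.015],"hand":[255,255,255,255,255,255,255,255]}' >/dev/null
python3 -c "
from h import *
tq()"
```

```text
t 6.43 yaw 105.34 Tz 0.044 sd 0.012 first 0.042 F [ 4.7  2.4 -2.5] w 9.4 pos [ 471.2 -235.1   88.9]
t 7.4 yaw 98.44 Tz 0.026 sd 0.053 first 0.108 F [ 4.7  2.4 -2.7] w 9.6 pos [ 471.1 -235.1   88.9]
t 8.37 yaw 91.57 Tz 0.021 sd 0.055 first 0.15 F [ 4.5  2.4 -2.2] w 9.5 pos [ 471.1 -235.1   88.9]
```

```bash
cat > m.sh <<'E'
python3 -c "
from h import *
s=env.state(); print(round(s['time_s'],2),'yaw',round(s['ee_rot'][2],2),'T',np.round(s['torque'],3),'F',np.round(s['force'],1),'w',round(s['gripper_width'],1))"
E
python3 -m pendant '{"translation":[[0,0,0],[0,0,0],[0,0,0],[0,0,0],[0,0,0],[0,0,0],[0,0,0],[0,0,0]],"roll":[0.008,0.008,0.008,0.008,0.008,0.008,0.008,0.008],"hand":[255,255,255,255,255,255,255,255]}' >/dev/null; sh m.sh
python3 -m pendant '{"translation":[[0,0,0],[0,0,0],[0,0,0],[0,0,0],[0,0,0],[0,0,0],[0,0,0],[0,0,0]],"roll":[0.008,0.008,0.008,0.008,0.008,0.008,0.008,0.008],"hand":[255,255,255,255,255,255,255,255]}' >/dev/null; sh m.sh
python3 -m pendant '{"translation":[[0,0,0],[0,0,0],[0,0,0],[0,0,0],[0,0,0],[0,0,0],[0,0,0],[0,0,0]],"roll":[0.008,0.008,0.008,0.008,0.008,0.008,0.008,0.008],"hand":[255,255,255,255,255,255,255,255]}' >/dev/null; sh m.sh
python3 -m pendant '{"translation":[[0,0,0],[0,0,0],[0,0,0],[0,0,0],[0,0,0],[0,0,0],[0,0,0],[0,0,0]],"roll":[0.008,0.008,0.008,0.008,0.008,0.008,0.008,0.008],"hand":[255,255,255,255,255,255,255,255]}' >/dev/null; sh m.sh
```

```text
9.03 yaw 87.92 T [ 0.266 -0.68   0.116] F [ 4.3  2.7 -1.5] w 9.5
9.7 yaw 84.25 T [ 0.303 -0.706  0.139] F [ 4.8  1.7 -2.6] w 9.5
10.37 yaw 80.58 T [ 0.269 -0.724  0.116] F [ 4.3  3.2 -2.2] w 9.3
11.03 yaw 76.92 T [ 0.263 -0.694  0.175] F [ 4.4  1.7 -2.9] w 9.5
```

```bash
python3 -m pendant '{"translation":[[0,0,0],[0,0,0],[0,0,0],[0,0,0],[0,0,0],[0,0,0],[0,0,0],[0,0,0]],"roll":[0.008,0.008,0.008,0.008,0.008,0.008,0.008,0.008],"hand":[255,255,255,255,255,255,255,255]}' >/dev/null; sh m.sh
python3 -m pendant '{"translation":[[0,0,0],[0,0,0],[0,0,0],[0,0,0],[0,0,0],[0,0,0],[0,0,0],[0,0,0]],"roll":[0.008,0.008,0.008,0.008,0.008,0.008,0.008,0.008],"hand":[255,255,255,255,255,255,255,255]}' >/dev/null; sh m.sh
python3 -m pendant '{"translation":[[0,0,0],[0,0,0],[0,0,0],[0,0,0],[0,0,0],[0,0,0],[0,0,0],[0,0,0]],"roll":[0.008,0.008,0.008,0.008,0.008,0.008,0.008,0.008],"hand":[255,255,255,255,255,255,255,255]}' >/dev/null; sh m.sh
```

```text
11.7 yaw 73.26 T [ 0.283 -0.633  0.159] F [ 4.3  2.  -2. ] w 9.6
12.37 yaw 69.6 T [ 0.287 -0.622  0.136] F [ 3.5  2.7 -2.2] w 9.3
13.03 yaw 65.93 T [ 0.309 -0.655  0.192] F [ 5.   2.1 -1.9] w 9.4
```

```bash
python3 -m pendant '{"translation":[[0,0,0],[0,0,0],[0,0,0],[0,0,0],[0,0,0],[0,0,0],[0,0,0],[0,0,0]],"roll":[0.008,0.008,0.008,0.008,0.008,0.008,0.008,0.008],"hand":[255,255,255,255,255,255,255,255]}' >/dev/null; sh m.sh
python3 -m pendant '{"translation":[[0,0,0],[0,0,0],[0,0,0],[0,0,0],[0,0,0],[0,0,0],[0,0,0],[0,0,0]],"roll":[0.008,0.008,0.008,0.008,0.008,0.008,0.008,0.008],"hand":[255,255,255,255,255,255,255,255]}' >/dev/null; sh m.sh; python3 - <<'E'
from h import *
tq(12)
a=env.grab_frame("scene");b=env.grab_frame("side")
c=lambda p,u,v:cv2.resize(cv2.cvtColor(p["frame"],5-1)[v-30:v+30,u-40:u+40],None,fx=8,fy=8,interpolation=cv2.INTER_CUBIC)
cv2.imwrite("pics/f1.png",np.vstack([c(a,411,280),c(b,346,305)])[:, :][::1][:960]); 
im=cv2.imread("pics/f1.png"); cv2.imwrite("pics/f1.png",cv2.resize(im,(400,600)))
E
```

```text
13.7 yaw 62.27 T [ 0.366 -0.626  0.25 ] F [ 4.2  1.3 -2.1] w 9.6
14.37 yaw 58.6 T [ 0.254 -0.583  0.217] F [ 4.7  3.5 -2.5] w 9.2
t 14.97 yaw 58.61 Tz 0.15 sd 0.032 first 0.217 F [ 4.8  2.4 -2.3] w 9.6 pos [ 471.  -235.    88.9]
```

View pics/f1.png

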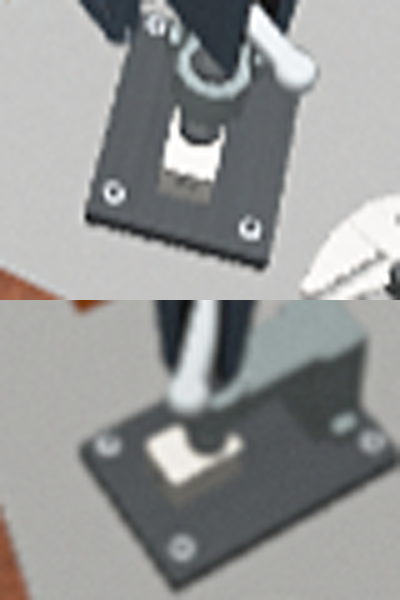

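The foot now sits on the block in both crops: the scene foot is at about (200,130) and the side foot at (210,435). Torque has risen, so I'll check the resting torque in detail.

```bash
python3 - <<'E'
from h import *
L=[]
for _ in range(16): env.grab_frame("wrist"); L.append(env.state()["torque"][2])
print(np.round(L,3),np.mean(L))
from scipy.optimize import least_squares
y=np.array([98.4,91.57,87.92,84.25,80.58,76.92,73.26,69.6,65.93,62.27,58.6]);T=np.array([.108,.15,.116,.139,.116,.175,.159,.136,.192,.25,.217])
x=np.radians(105.34-y)
for c in np.arange(.25,.85,.05):
    h=.22*np.maximum(x-c,0); b=np.mean(T-h); print(round(c,2),round(b,3),np.std(T-h-b).round(4),"over",round(x[-1]-c,2))
E
```

```text
[0.092 0.149 0.176 0.104 0.158 0.178 0.116 0.129 0.151 0.2   0.158 0.088
 0.166 0.196 0.109 0.132] 0.14377403929008933
0.25 0.104 0.026 over 0.57
0.3 0.113 0.0244 over 0.52
0.35 0.121 0.0235 over 0.47
0.4 0.128 0.0231 over 0.42
0.45 0.135 0.024 over 0.37
0.5 0.141 0.0264 over 0.32
0.55 0.146 0.0285 over 0.27
0.6 0.15 0.0311 over 0.22
0.65 0.154 0.0344 over 0.17
0.7 0.156 0.0381 over 0.12
0.75 0.158 0.0413 over 0.07
0.8 0.16 0.0425 over 0.02
```

Every consistent contact point puts the overrun at 0.2–0.56 rad (11–31 N), with the best fit around 0.4 rad (about 22 N). That is inside the range, so I'll let go and rise.

```bash
python3 -m pendant '{"translation":[[0,0,0],[0,0,0],[0,0,0],[0,0,0],[0,0,0],[0,0,0],[0,0,0],[0,0,0]],"roll":[0,0,0,0,0,0,0,0],"hand":[100,100,100,100,100,100,100,100]}'; python3 -m pendant '{"translation":[[0,0,-3],[0,0,-8],[0,0,-14],[0,0,-18],[0,0,-18],[0,0,-18],[0,0,-14],[0,0,-6]],"roll":[0,0,0,0,0,0,0,0],"hand":[100,100,100,100,100,100,100,100]}'
python3 -c "
from h import *
look('w3'); bar(env.grab_frame('side'),(470,-237))"
```

```text
time_s: 16.53
ee_pos: [469.9, -235.4, 88.9]
ee_rot: [-180.0, -0.0, 58.6]
force: [0.0, -0.0, 1.2]
gripper_width: 54.8
gripper_force: 0.0
time_s: 17.2
ee_pos: [471.1, -235.9, 190.8]
ee_rot: [179.7, -0.0, 58.6]
force: [0.3, -0.5, 0.5]
gripper_width: 55.4
gripper_force: 0.0
bar 1090 rect [ 471.6 -233. ] [88.8 14.3] mid [ 471.5 -232.9] len 89 ang 58.5 ztop [112.9 115.1]
{'time_s': 17.25, 'qpos': [-27.856, 14.782, 98.189, 0.006, 66.726, 3.539], 'ee_pos': [471.203, -235.983, 190.918], 'ee_rot': [179.698, -0.024, 58.603], 'force': [1.141, -1.304, -0.276], 'torque': [-0.123, 0.045, 0.002], 'gripper_force': 0.0, 'gripper_width': 55.293}
bar 282 rect [ 470.  -237.3] [88.4 14.6] mid [ 470.9 -237.9] len 88 ang 58.4 ztop [112.  114.6]
```

View pics/w3.png

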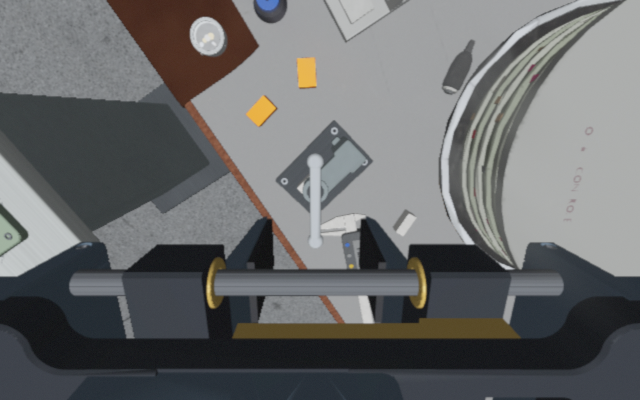

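The bar, at px (315,160–242), stayed at 58.5°, which is 47° clockwise of where it started. The gripper is clear of it, so I'm handing in.

```bash
python3 -c "
from h import *
print(env.job_done())"
```

```text
the job is handed in; nothing more can be done
None
```

I turned the thick-block clamp's T-handle about 47° clockwise, an estimated 0.4 rad (about 23°) past the bite or roughly 22 N, then released it and handed the job in; the exact bite point was uncertain (11–31 N), and I did not touch the other clamp.

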